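# Run the sample tins under the magnifier

### The arm

A 7-joint arm with a two-finger parallel gripper is mounted at the origin on the work surface. World frame = base frame: x ahead of the robot, y to its left, z up, the work surface at z = 0. Lengths are in mm, angles in rad, forces in N, time in s.
With the tool pointing down it reaches from about 400 to 925 mm from the base axis. Payload 5.6 kg.
Tool frame: the origin (TCP) lies where the fingers leave the gripper's body, on its centre line; the fingertips stand 73 mm ahead of it and the grasp point (between the pads) lies 54 mm ahead of it; z points along the fingers, y is the line along which they close (so a half turn about z gives the same grasp; the last joint's range is limited). The gripper opens to 85 mm and grips with 20 to 120 N. Pads are 22 mm wide; open, the fingers measure 114 mm over their backs; the gripper's body (76 mm by 85 mm) begins 54 mm behind the grasp point. The pads swing forward as they close: fully open they stand 13 mm farther back than shut.
Start: joints at [-0.043, 0.468, -0.012, 1.603, 0.006, 1.071, -0.056], TCP at [650.004, -0.04, 303.89] pointing down, gripper open.
Joint ranges: [-2.53, 2.53], [-0.31, 2.02], [-1.57, 1.55], [0.28, 2.44], [-1.29, 4.43], [0.15, 1.84], [-2.92, 2.92]. Speed limits (rad/s): [2.57, 2.57, 3.14, 3.14, 3.14, 3.14, 3.14].

### API

Orientations are given as a unit quaternion [x, y, z, w].
In Python, from rig import manip gives the robot as it stands. The module is installed in compiled form; this text tells all that it offers.
- The arm moves only by the tool jog_arm, never from a script. Its arguments are lists of equal length, an entry for each row: "rot": the turn, a rotation vector about the tool's x, y, z in rad, a list of three; "linear": the shift along the tool's x, y, z in m, a list of three; "grip": the opening, from 0 (shut) to 1 (fully open). In form: {"rot": [[ax, ay, az], ...], "linear": [[dx, dy, dz], ...], "grip": [grip, ...]}. A call has exactly 5 rows; each row shifts and turns the commanded pose from where the row before left it, along the tool's axes as they then stand; what a row does not reach is not made up. A row lasts 1/12 s, in which the tool goes at most 41.7 mm and 7.16 degrees, less where a joint would pass 70% of its speed; a pose out of reach is approached as far as the arm can. A call with a gripper value outside its range is refused whole. The fingers move at their own pace and stop on an object; "newtons" is the grip in N (left out, the last holds). Time passes only in rows, so rows that do not move let the fingers close, or fill a call up. It gives the time, the measured TCP pose, the force, the opening and the grip force at its end, in the units of the state.
- manip.observe(): the state, without advancing time (a new reading comes with each control period).
- manip.camera(name): name is "scene" or "side" or "wrist"; returns a dict with "frame" (384x512x3 uint8, red, green, blue), "depth" (384x512 float32, mm along the optical axis (not along the pixel's ray), 0 where there is no reading), "fovy" (degrees; the focal length in pixels is half the picture's height over the tangent of half this angle, whatever the lens; pixels are square), "cx", "cy" (the principal point, pixels), "k1" (the pictures are not rectified: a ray, as slopes to the right and down, at radius r is drawn at 1 + k1 r^2 times it, then the intrinsics apply), "xyz" and "attitude" of the camera in the world. Camera axes: x right, y down, z forward; pixel columns grow to the right and rows downward; lengths in mm; the calibration is good to about 2 mm. A picture is of the moment at which its call begins.
- manip.hand_in(): hands the job in; it is judged then, once.
Trained networks look in the newest picture that a camera, given by its name, has taken for a name from the list of things; names that differ only in an ending like _2 or _b are one class to them, and where a whole thing is asked for, a point or a joint stands for the part that bears it (a point fixed in the world has none). Each returns a list of dicts, best first, with "p" (0 to 1); they miss things now and then, are a little off and sometimes report something else, mostly with a low value. They report only what shows in the picture. A call takes as long as a camera call.
- manip.regions_of(camera, target): "region" (384x512 bool, what is visible of it) and "extent" ([left, top, right, bottom] in pixels, round what is visible of it).
- manip.landmark_of(camera, target): "xy" ([column, row] in pixels: a listed point, or the origin of a listed thing).
The state is a dict: "clock": time; "joint_positions": joint angles; "qvel": joint speeds; "joint_efforts": joint torques, N m; "position": TCP position; "tool_rot": TCP orientation; "contact_force": force on the tool from outside, world axes, zero at the start; "torque": the same for the moment, N m; "grip_width": finger opening in mm; "grip_force": force on a finger pad.
Only numpy, scipy, OpenCV 4.12 (cv2) and the standard library are available. Lean on these libraries where they do the work, as an engineer would, in place of code of your own. Each camera call takes 0.05 s, during which the arm holds its last target. There are 200 camera calls.

### The job

Push the row of four sample tins along the rail as one touching train, pushing only on the red-lidded tin at the back, until the green-lidded one is fully home against the blue end stop and no gaps are left. Then push the magnifier arm round to its stop, so that the lens stands over the green tin. Push only: do not lift or tip any tin, and leave everything else on the counter where it is.

Things in the scene. Friction and masses are not known exactly. Their poses are not given: they have to be found in the camera images.
- rail: Fixed sample rail: aluminium base plate 75 x 500 x 6 mm. y runs along the rail to the end stop, z up; origin on the counter, on the channel centre line, 150 mm before the stop face. Turned at most 0.3 rad from world y. Channel floor z = 6 mm; two steel lips, 47 mm apart inside, 59 mm outside, tops z = 18 mm, from y = -195 to +150 mm. The end at -y is open
- stop_face (a point): Centre of the face of the blue end stop that the green tin must meet, 30 mm above the counter, on the rail centre line. The stop is a block 60 mm wide, 18 mm thick along the rail, top 48 mm above the counter
- tin_lead: square aluminium sample tin with a green lid, 44 x 44 mm and 50 mm tall, about 0.12 kg, loose, standing in the channel; the first of the row, nearest the blue end stop. Home is its centre 22 mm before the stop's face. Origin at the centre of its underside, z up, sides parallel to the rail
- tin_2: square aluminium sample tin with a white lid, 44 x 44 mm and 50 mm tall, about 0.12 kg, loose, standing in the channel; second of the row, behind and touching tin_lead. Origin at the centre of its underside, z up, sides parallel to the rail
- tin_3: square aluminium sample tin with a yellow lid, 44 x 44 mm and 50 mm tall, about 0.12 kg, loose, standing in the channel; third of the row, behind and touching tin_2. Origin at the centre of its underside, z up, sides parallel to the rail
- tin_rear: square aluminium sample tin with a red lid, 44 x 44 mm and 50 mm tall, about 0.12 kg, loose, standing in the channel; last of the row, touching tin_3; push its back face (away from the stop). Home: centre 154 mm before the stop face; starts 55 to 110 mm short of that. The train takes 1 to 4 N to slide. Origin at the centre of its underside, z up, sides parallel to the rail
- magnifier (a joint): Angle (rad) of the dark iron magnifier arm about its upright post. 0: arm along the rail, lens over the green tin's home, against a stop. Grows as the lens swings away to the robot's side of the rail (clockwise from above); starts at 0.55 to 0.9. Stays where left; takes about 1 N at 60 mm from the axis. The arm from post to lens is a straight bar 12 mm wide, 24 mm tall, 138 to 162 mm above the counter
- lens_center (a point): Centre of the magnifier lens, 150 mm above the counter, 140 mm from the post axis. Round dark iron ring of 45 mm outer radius, 142 to 158 mm above the counter, clear glass inside. The bar is bare from 14 to 95 mm from the post axis
- post_top (a point): Point on the magnifier post's vertical axis (the hinge), 150 mm above the counter, on the rail's centre line 118 mm beyond the stop's face. The dark hub there has 14 mm radius and its top is 164 mm above the counter
- cup: Bystander, loose, not to be disturbed: dull pewter cup, 66 mm across, 68 mm tall; origin at the centre of its underside
- vial: Bystander, loose, not to be disturbed: amber glass vial with black cap, 28 mm across, 62 mm tall; origin at the centre of its underside
- weight: Bystander, loose, not to be disturbed: brass balance weight with a knob, 34 mm across, 42 mm tall; origin at the centre of its underside
- thief_tip: Bystander, loose, not to be disturbed: steel grain thief tip, a pointed rod lying on its side, 28 mm thick, 90 mm long along its x; origin under its middle, on the counter
- scoop: Bystander, loose, not to be disturbed: yellow polyethylene scoop, 85 x 65 x 35 mm bowl with a 90 mm handle to its -x; origin under the bowl's centre
- brush: Bystander, loose, not to be disturbed: small brush lying along its x, 170 mm long; origin on its underside

How it is judged:
By the outcome, as a careful person would: the job done as asked, in the order asked, and still so for the second after the job is handed in, with the robot touching nothing.
It also fails if it takes over 54 s, if anything falls off the work surface, if the arm or the gripper's body presses on something with over 40 N, if the wrist force passes 120 N, or if a joint passes its speed limit or range.

## Working session

There is one attempt and no reset: what is moved stays moved. The work goes in short steps, Python scripts to look and compute and a tool call to move; the robot and the scene stay as the last step left them, time stands still between calls to the robot, and variables do not carry over. Pictures are saved under pics/ and viewed, at most 10 in all, crops included, and the job is handed in when it is done.

Besides the shell and the picture viewer there is one more tool, called after "Request:" as name(argument=value, ...) on one line, values as JSON. jog_arm: Moves the arm, as the interface text tells. Its arguments: {"type":"object","properties":{"rot":{"type":"array"},"linear":{"type":"array"},"grip":{"type":"array"},"newtons":{"type":"number"}},"required":["rot","linear","grip"]}

```bash
mkdir -p pics; cat > h.py <<'E'
import numpy as np, cv2
from scipy.spatial.transform import Rotation as R
from rig import manip
def save(c,name): cv2.imwrite('pics/'+name,c['frame'][:,:,::-1])
def rays(c,px):
    f=192/np.tan(np.radians(c['fovy'])/2)
    d=(np.atleast_2d(px).astype(float)-[c['cx'],c['cy']])/f
    u=d.copy()
    for _ in range(20): u=d/(1+c['k1']*(u**2).sum(1,keepdims=True))
    return np.c_[u,np.ones(len(u))]
def att(c):
    a=np.array(c['attitude']); return a if a.shape==(3,3) else R.from_quat(a).as_matrix()
def toz(c,px,z):
    r=rays(c,px)@att(c).T; p=np.array(c['xyz']); return p+r*((z-p[2])/r[:,2])[:,None]
def dep(c,px):
    px=np.atleast_2d(px); i=px.round().astype(int)
    return np.array(c['xyz'])+(rays(c,px)*c['depth'][i[:,1],i[:,0]][:,None])@att(c).T
E
python3 - <<'E'
from h import *
print(manip.observe())
Z=dict(rail=0,stop_face=30,tin_lead=0,tin_rear=0,lens_center=150,post_top=150,cup=0,vial=0,weight=0,thief_tip=0,scoop=0,brush=0)
for n in ['scene','side']:
    c=manip.camera(n); save(c,n+'0.png')
    print(n,c['xyz'],c['attitude'],c['fovy'],c['k1'])
    for t,z in Z.items():
        for l in manip.landmark_of(n,t)[:4]:
            print(t,round(l['p'],2),np.round(l['xy']),toz(c,l['xy'],z)[0].round(0))
E
```

```text
{'clock': 0.0, 'joint_positions': array([-0.04298721,  0.46840585, -0.01159292,  1.60363391,  0.00600995,
        1.07139111, -0.05632051]), 'qvel': array([ 0.00056202,  0.00021431,  0.00055036, -0.00150605, -0.00097316,
        0.00036554,  0.00036485]), 'joint_efforts': array([-1.81076980e-04, -5.32374322e+01,  2.12178100e-02, -2.51299274e+01,
        1.13576866e-02,  7.69772858e-03, -1.10212341e-06]), 'position': array([ 6.49568556e+02, -7.58504744e-02,  3.02915343e+02]), 'tool_rot': array([ 7.07142300e-01,  7.07070685e-01, -6.84874837e-04, -5.87002421e-04]), 'contact_force': array([-0.02793041, -0.27841399,  0.07227773]), 'torque': array([-0.03374365, -0.01692015, -0.01723067]), 'grip_force': 0.0, 'grip_width': 85.65385049661222}
scene [1254.46758358 -304.9332372   818.4204554 ] [ 0.79619498  0.46690865 -0.1976029  -0.33018626] 53.42067627276461 -0.08201635829315065
rail 0.82 [215. 226.] [573. -50.   0.]
rail 0.37 [330. 148.] [443. 460.   0.]
stop_face 0.61 [262. 199.] [571. 106.  30.]
tin_lead 0.86 [226. 225.] [584. -21.   0.]
tin_rear 0.68 [333. 146.] [438. 475.   0.]
tin_rear 
[... 755 characters left out ...]
6. -52.   0.]
tin_lead 0.6 [251. 215.] [587.  -5.   0.]
tin_lead 0.27 [260. 228.] [585. -92.   0.]
tin_rear 0.54 [265. 236.] [ 584. -140.    0.]
tin_rear 0.54 [231. 154.] [681. 507.   0.]
lens_center 0.68 [215. 170.] [489.  91. 150.]
post_top 0.65 [232. 153.] [589. 208. 150.]
post_top 0.63 [256. 225.] [ 499. -266.  150.]
cup 0.96 [302. 224.] [ 730. -122.    0.]
vial 0.59 [291. 209.] [737. -19.   0.]
weight 0.59 [225. 252.] [ 438. -169.    0.]
weight 0.56 [224. 228.] [471. -47.   0.]
weight 0.28 [264. 235.] [ 584. -133.    0.]
thief_tip 0.7 [220. 228.] [460. -43.   0.]
scoop 0.58 [282. 285.] [ 542. -361.    0.]
brush 0.69 [285. 286.] [ 547. -367.    0.]
brush 0.54 [186. 165.] [458. 467.   0.]
```

View pics/scene0.png

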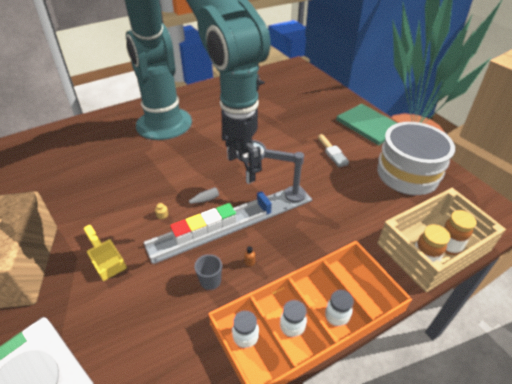

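View pics/side0.png

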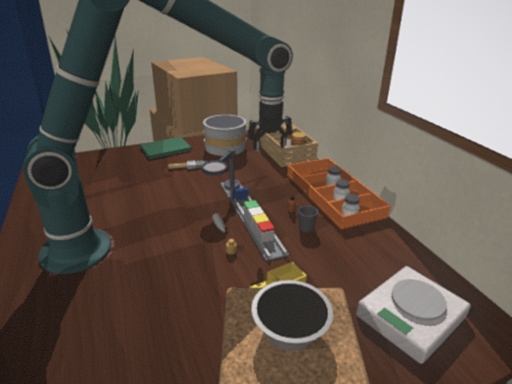

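```bash
python3 - <<'E'
from h import *
# depth-based: points by height, for each camera
from sys import stdout
out={}
for n in ['scene','side']:
    c=manip.camera(n)
    v,u=np.mgrid[0:384,0:512]; px=np.c_[u.ravel(),v.ravel()]
    P=dep(c,px); ok=(c['depth'].ravel()>0); col=c['frame'].reshape(-1,3)
    np.savez(n+'.npz',P=P,col=col,ok=ok)
    hsv=cv2.cvtColor(c['frame'],cv2.COLOR_RGB2HSV).reshape(-1,3)
    for name,(a,b) in dict(green=(45,85),blue=(100,125),yellow=(22,34),red=(0,6)).items():
        m=ok&(hsv[:,0]>=a)&(hsv[:,0]<=b)&(hsv[:,1]>110)&(hsv[:,2]>50)&(P[:,0]>480)&(P[:,0]<700)&(abs(P[:,1])<300)&(P[:,2]>30)&(P[:,2]<60)
        if m.sum()>5: print(n,name,m.sum(),np.median(P[m],0).round(1),np.percentile(P[m],5,0).round(),np.percentile(P[m],95,0).round(),px[m].mean(0).round())
    m=ok&(P[:,2]>130)&(P[:,2]<175)&(P[:,1]>0)&(P[:,1]<260)&(P[:,0]>430)&(P[:,0]<640)
    print('mag',m.sum(),P[m].min(0).round(),P[m].max(0).round())
E
```

```text
scene green 161 [582.1 -18.2  56.4] [563. -35.  54.] [600.  -1.  59.] [226. 210.]
scene blue 122 [591.5  99.   46.9] [562.  94.  33.] [612. 108.  51.] [264. 200.]
scene yellow 198 [ 580.9 -108.3   56.1] [ 559. -127.   53.] [600. -90.  59.] [195. 222.]
scene red 213 [ 579.5 -153.5   56. ] [ 558. -172.   52.] [ 598. -134.   58.] [180. 228.]
mag 521 [454.  66. 131.] [600. 224. 168.]
side blue 60 [579.6  94.9  45.6] [558.  89.  32.] [605. 107.  49.] [240. 191.]
side yellow 89 [ 575.8 -108.    55.3] [ 558. -124.   53.] [598. -92.  57.] [260. 218.]
side red 127 [ 576.8 -158.4   55. ] [ 557. -175.   51.] [ 597. -135.   57.] [266. 226.]
mag 444 [445.  63. 131.] [598. 221. 165.]
```

The scene view shows the train, red (180,228) to green (226,210), with the blue stop at (264,200), the post at (297,160) and the lens swung to the robot's side. The side view agrees. The rail runs nearly along world y at x≈581 and the stop face is at y≈91. I'll go behind the red tin with the gripper shut.

Request:
jog_arm(rot=[[0, 0, 0], [0, 0, 0], [0, 0, 0], [0, 0, 0], [0, 0, 0]], linear=[[-0.03, -0.01, 0.01], [-0.03, -0.01, 0.01], [-0.03, -0.01, 0.01], [-0.03, -0.01, 0.01], [-0.03, -0.01, 0.01]], grip=[0, 0, 0, 0, 0], newtons=20)

```text
clock: 1.82
position: [599.4, -151.3, 253.6]
tool_rot: [0.707, 0.707, 0.0, 0.0]
contact_force: [0.6, 0.4, 0.5]
grip_width: 25.4
grip_force: 0.0
```

Request:
jog_arm(rot=[[0, 0, 0], [0, 0, 0], [0, 0, 0], [0, 0, 0], [0, 0, 0]], linear=[[-0.018, -0.004, 0.01], [-0.018, -0.004, 0.01], [-0.018, -0.004, 0.01], [-0.018, -0.004, 0.01], [0, 0, 0]], grip=[0, 0, 0, 0, 0])

```text
clock: 2.23
position: [581.5, -226.7, 211.9]
tool_rot: [0.709, 0.705, -0.002, -0.001]
contact_force: [-1.3, -0.3, -0.1]
grip_width: -0.2
grip_force: 0.0
```

```bash
python3 - <<'E'
from h import *
s=manip.observe(); print(s['position'],s['tool_rot'],s['grip_width'],s['contact_force'])
c=manip.camera('wrist'); save(c,'w0.png'); print(c['xyz'])
v,u=np.mgrid[0:384,0:512]; px=np.c_[u.ravel(),v.ravel()]
P=dep(c,px); ok=c['depth'].ravel()>0
hsv=cv2.cvtColor(c['frame'],cv2.COLOR_RGB2HSV).reshape(-1,3)
for name,(a,b) in dict(green=(45,85),blue=(100,125),yellow=(22,34),red=(0,6)).items():
    m=ok&(hsv[:,0]>=a)&(hsv[:,0]<=b)&(hsv[:,1]>110)&(hsv[:,2]>50)&(P[:,0]>480)&(P[:,0]<700)&(abs(P[:,1])<300)&(P[:,2]>30)&(P[:,2]<65)
    if m.sum()>5: print(name,m.sum(),np.median(P[m],0).round(1),np.percentile(P[m],2,0).round(),np.percentile(P[m],98,0).round())
E
```

```text
[ 581.46742191 -226.69501329  211.88110156] [ 0.70925478  0.70494887 -0.00203758 -0.00076925] -0.18129021853432908 [-1.3246179  -0.25206017 -0.0505894 ]
[ 581.68332922 -150.17278149  280.95650048]
yellow 3802 [ 578.1 -109.4   55.1] [ 557. -127.   53.] [599. -93.  57.]
red 3940 [ 577.2 -149.2   55.1] [ 557. -171.   53.] [ 598. -129.   57.]
```

View pics/w0.png

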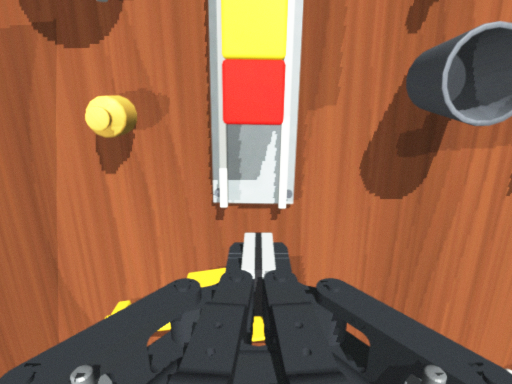

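The wrist view shows the red lid at (253,91), the open rail end at row ~205, and the fingers on the rail's line. The weight on the left and the cup on the right are clear. Descending behind the red tin.

Request:
jog_arm(rot=[[0, 0, 0], [0, 0, 0], [0, 0, 0], [0, 0, 0], [0, 0, 0]], linear=[[0.01, -0.003, 0.025], [0.006, 0, 0.03], [0, 0, 0.03], [0, 0, 0.027], [0, 0, 0]], grip=[0, 0, 0, 0, 0])

```text
clock: 2.7
position: [578.6, -203.2, 97.3]
tool_rot: [0.706, 0.708, -0.002, -0.004]
contact_force: [-0.3, 0.4, -1.1]
grip_width: -0.2
grip_force: 0.0
```

Request:
jog_arm(rot=[[0, 0, 0], [0, 0, 0], [0, 0, 0], [0, 0, 0], [0, 0, 0]], linear=[[0.003, 0, 0], [0.003, 0, 0], [0.003, 0, 0], [0.003, 0, 0], [0.003, 0, 0]], grip=[0, 0, 0, 0, 0])

```text
clock: 3.12
position: [581.9, -190.7, 103.5]
tool_rot: [0.707, 0.707, 0.001, 0.001]
contact_force: [-0.1, 0.9, -0.6]
grip_width: -0.4
grip_force: 0.0
```

Request:
jog_arm(rot=[[0, 0, 0], [0, 0, 0], [0, 0, 0], [0, 0, 0], [0, 0, 0]], linear=[[0.003, 0, 0], [0.003, 0, 0], [0.003, 0, 0], [0.003, 0, 0], [0.003, 0, 0]], grip=[0, 0, 0, 0, 0])

```text
clock: 3.53
position: [581.3, -177.3, 102.4]
tool_rot: [0.708, 0.707, -0.0, 0.001]
contact_force: [0.6, -3.9, 2.3]
grip_width: 0.1
grip_force: 2.2
```

Request:
jog_arm(rot=[[0, 0, 0], [0, 0, 0], [0, 0, 0], [0, 0, 0], [0, 0, 0]], linear=[[0.004, 0, 0], [0.004, 0, 0], [0.004, 0, 0], [0.004, 0, 0], [0.004, 0, 0]], grip=[0, 0, 0, 0, 0])

```text
clock: 3.95
position: [581.4, -156.8, 102.4]
tool_rot: [0.707, 0.707, -0.0, 0.001]
contact_force: [0.0, -5.1, 3.8]
grip_width: -0.1
grip_force: 2.6
```

Request:
jog_arm(rot=[[0, 0, 0], [0, 0, 0], [0, 0, 0], [0, 0, 0], [0, 0, 0]], linear=[[0.004, 0, 0], [0.004, 0, 0], [0.004, 0, 0], [0.004, 0, 0], [0.003, 0, 0]], grip=[0, 0, 0, 0, 0])

```text
clock: 4.37
position: [581.3, -137.5, 102.4]
tool_rot: [0.707, 0.707, -0.0, 0.001]
contact_force: [0.5, -4.8, 4.3]
grip_width: -0.2
grip_force: 2.7
```

```bash
cat > look.py <<'E'
from h import *
import sys
tag=sys.argv[1]
s=manip.observe(); print(s['clock'],s['position'].round(1),s['contact_force'].round(1))
for n in ['scene','side','wrist']:
    c=manip.camera(n); save(c,n+tag+'.png')
    v,u=np.mgrid[0:384,0:512]; px=np.c_[u.ravel(),v.ravel()]
    P=dep(c,px); ok=c['depth'].ravel()>0
    hsv=cv2.cvtColor(c['frame'],cv2.COLOR_RGB2HSV).reshape(-1,3)
    for name,(a,b) in dict(green=(45,85),blue=(100,125),yellow=(22,34),red=(0,6)).items():
        m=ok&(hsv[:,0]>=a)&(hsv[:,0]<=b)&(hsv[:,1]>110)&(hsv[:,2]>50)&(P[:,0]>480)&(P[:,0]<700)&(abs(P[:,1])<300)&(P[:,2]>44)&(P[:,2]<65)
        if m.sum()>5: print(n,name,m.sum(),np.median(P[m],0).round(1),np.percentile(P[m],2,0).round(),np.percentile(P[m],98,0).round())
E
python3 look.py 1
```

```text
4.3667 [ 581.3 -137.5  102.4] [ 0.5 -4.8  4.3]
scene green 150 [582.3  27.6  56.2] [560.   9.  53.] [601.  46.  59.]
scene blue 80 [586.5 101.1  47.8] [559.  94.  44.] [612. 109.  51.]
scene yellow 188 [581.3 -62.6  56.2] [558. -82.  52.] [600. -43.  60.]
scene red 135 [ 584.1 -100.    56.2] [ 558. -123.   51.] [599. -87.  59.]
side blue 36 [581.9  97.1  46.6] [559.  92.  44.] [610. 107.  50.]
side yellow 19 [582.  -67.   55.6] [575. -80.  53.] [587. -44.  57.]
side red 20 [ 558.4 -119.4   54.6] [ 555. -128.   51.] [570. -92.  56.]
wrist yellow 14871 [578.1 -57.5  55.1] [558. -79.  53.] [599. -38.  57.]
wrist red 10825 [ 577.3 -100.7   55.1] [ 557. -123.   53.] [598. -82.  56.]
```

View pics/wrist1.png

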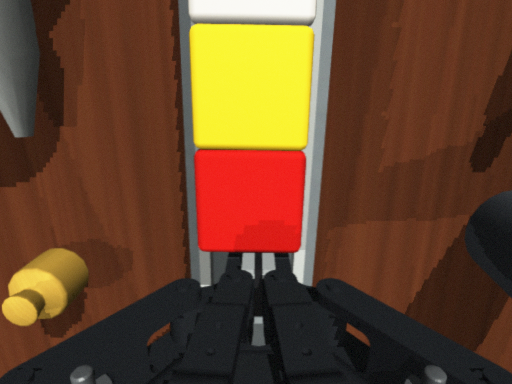

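Wrist view: the train is intact, with yellow at (252,86), red at (250,200) and the fingers on red's back face. About 42 mm remains.

Request:
jog_arm(rot=[[0, 0, 0], [0, 0, 0], [0, 0, 0], [0, 0, 0], [0, 0, 0]], linear=[[0.004, 0, 0], [0.004, 0, 0], [0.004, 0, 0], [0.004, 0, 0], [0.004, 0, 0]], grip=[0, 0, 0, 0, 0])

```text
clock: 4.93
position: [581.1, -117.7, 102.0]
tool_rot: [0.707, 0.707, -0.0, 0.001]
contact_force: [0.5, -5.7, 2.4]
grip_width: 0.3
grip_force: 2.6
```

Request:
jog_arm(rot=[[0, 0, 0], [0, 0, 0], [0, 0, 0], [0, 0, 0], [0, 0, 0]], linear=[[0.003, 0, 0], [0.003, 0, 0], [0.003, 0, 0], [0.002, 0, 0], [0.002, 0, 0]], grip=[0, 0, 0, 0, 0])

```text
clock: 5.35
position: [581.4, -104.6, 102.0]
tool_rot: [0.707, 0.707, 0.0, 0.001]
contact_force: [2.0, -4.7, 2.4]
grip_width: -0.4
grip_force: 2.6
```

Request:
jog_arm(rot=[[0, 0, 0], [0, 0, 0], [0, 0, 0], [0, 0, 0], [0, 0, 0]], linear=[[0.001, 0, 0], [0.001, 0, 0], [0.001, 0, 0], [0.001, 0, 0], [0.001, 0, 0]], grip=[0, 0, 0, 0, 0])

```text
clock: 5.77
position: [581.4, -99.7, 102.0]
tool_rot: [0.707, 0.707, 0.0, 0.001]
contact_force: [1.3, -5.0, 1.9]
grip_width: -0.1
grip_force: 2.6
```

Request:
jog_arm(rot=[[0, 0, 0], [0, 0, 0], [0, 0, 0], [0, 0, 0], [0, 0, 0]], linear=[[0.001, 0, 0], [0.0005, 0, 0], [0.0005, 0, 0], [0.0005, 0, 0], [0.0005, 0, 0]], grip=[0, 0, 0, 0, 0])

```text
clock: 6.18
position: [581.5, -96.8, 102.0]
tool_rot: [0.707, 0.707, 0.0, 0.001]
contact_force: [2.2, -5.1, 1.7]
grip_width: -0.2
grip_force: 2.6
```

```bash
python3 look.py 2
```

```text
6.1833 [581.5 -96.8 102. ] [ 2.2 -5.1  1.7]
scene green 152 [583.4  69.2  56. ] [561.  50.  46.] [602.  95.  59.]
scene blue 71 [591.  101.8  47.9] [560.  95.  44.] [612. 109.  51.]
scene yellow 179 [580.3 -21.   56. ] [558. -41.  52.] [601.  -2.  59.]
scene red 120 [587.1 -58.   56. ] [559. -84.  51.] [600. -46.  58.]
side yellow 19 [581.4 -26.4  55.5] [575. -42.  54.] [587.  -0.  59.]
side red 18 [559.1 -82.6  54.9] [557. -95.  50.] [569. -60.  60.]
wrist yellow 14914 [578.7 -17.4  55.1] [558. -39.  53.] [599.   2.  57.]
wrist red 10828 [577.7 -60.7  55.1] [557. -83.  53.] [598. -42.  56.]
```

Request:
jog_arm(rot=[[0, 0, 0], [0, 0, 0], [0, 0, 0], [0, 0, 0], [0, 0, 0]], linear=[[0.0004, 0, 0], [0.0004, 0, 0], [0.0004, 0, 0], [0.0004, 0, 0], [0.0004, 0, 0]], grip=[0, 0, 0, 0, 0])

```text
clock: 6.75
position: [581.5, -94.8, 102.0]
tool_rot: [0.707, 0.707, 0.0, 0.001]
contact_force: [2.1, -4.8, 3.4]
grip_width: 0.1
grip_force: 2.6
```

Request:
jog_arm(rot=[[0, 0, 0], [0, 0, 0], [0, 0, 0], [0, 0, 0], [0, 0, 0]], linear=[[0.0004, 0, 0], [0.0004, 0, 0], [0.0004, 0, 0], [0.0004, 0, 0], [0.0004, 0, 0]], grip=[0, 0, 0, 0, 0])

```text
clock: 7.17
position: [581.6, -92.8, 102.0]
tool_rot: [0.707, 0.707, 0.0, 0.001]
contact_force: [2.5, -5.1, 2.3]
grip_width: -0.1
grip_force: 2.6
```

```bash
python3 look.py 3; python3 -c "
import cv2;a=cv2.imread('pics/scene3.png')[150:290,140:340];b=cv2.imread('pics/wrist3.png')
a=cv2.resize(a,None,fx=2.74,fy=2.74,interpolation=2);a=a[:384,:288+0] if 0 else cv2.resize(a,(400,280))
b=cv2.resize(b,(400,300));cv2.imwrite('pics/c3.png',cv2.vconcat([a,b]))"
```

```text
7.1667 [581.6 -92.8 102. ] [ 2.5 -5.1  2.3]
scene green 151 [583.6  73.   56. ] [562.  54.  53.] [602.  93.  59.]
scene blue 56 [595.8 103.2  48.3] [561.  94.  45.] [613. 109.  50.]
scene yellow 181 [581.6 -16.6  56. ] [559. -37.  52.] [601.   3.  59.]
scene red 115 [586.2 -53.7  55.9] [558. -79.  52.] [600. -42.  59.]
side yellow 17 [581.5 -21.2  55.8] [575. -35.  54.] [586.  -3.  57.]
side red 17 [559.2 -74.   53.5] [557. -82.  50.] [570. -50.  57.]
wrist yellow 14907 [578.7 -13.4  55.1] [558. -35.  53.] [599.   6.  57.]
wrist red 10847 [577.8 -56.7  55.1] [557. -79.  53.] [598. -38.  56.]
```

View pics/c3.png

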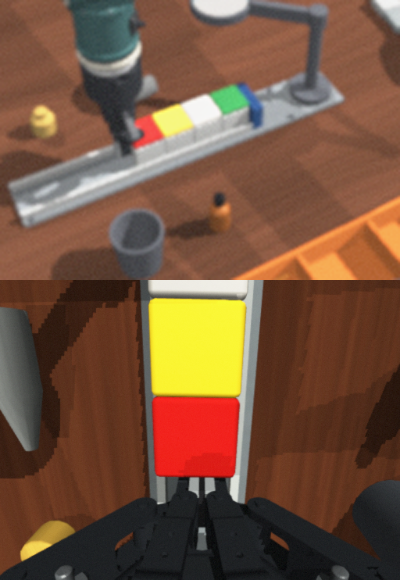

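In the scene crop, green at (230,98) is almost on the blue stop at (252,105), with all four lids in contact. I'll creep until the force rises.

Request:
jog_arm(rot=[[0, 0, 0], [0, 0, 0], [0, 0, 0], [0, 0, 0], [0, 0, 0]], linear=[[0.0004, 0, 0], [0.0004, 0, 0], [0.0004, 0, 0], [0.0004, 0, 0], [0.0004, 0, 0]], grip=[0, 0, 0, 0, 0])

```text
clock: 7.73
position: [581.6, -92.0, 102.1]
tool_rot: [0.708, 0.707, -0.0, 0.001]
contact_force: [2.0, -8.8, 2.2]
grip_width: 0.1
grip_force: 4.3
```

Request:
jog_arm(rot=[[0, 0, 0], [0, 0, 0], [0, 0, 0], [0, 0, 0], [0, 0, 0]], linear=[[0.0004, 0, 0], [0.0004, 0, 0], [0.0004, 0, 0], [0.0004, 0, 0], [0.0004, 0, 0]], grip=[0, 0, 0, 0, 0])

```text
clock: 8.15
position: [581.5, -91.9, 102.1]
tool_rot: [0.708, 0.706, -0.001, 0.002]
contact_force: [2.0, -13.5, 2.1]
grip_width: 0.4
grip_force: 6.2
```

The force rose to 13.5 N with the arm stopped at y=-92, so the train is home. Backing off and rising.

Request:
jog_arm(rot=[[0, 0, 0], [0, 0, 0], [0, 0, 0], [0, 0, 0], [0, 0, 0]], linear=[[-0.001, 0, 0], [-0.002, 0, 0], [-0.004, 0, 0], [-0.01, 0, 0], [-0.015, 0, 0]], grip=[0, 0, 0, 0, 0])

```text
clock: 8.57
position: [580.5, -117.7, 101.2]
tool_rot: [0.706, 0.708, 0.0, -0.002]
contact_force: [0.4, -0.6, -0.2]
grip_width: -0.2
grip_force: 0.0
```

Request:
jog_arm(rot=[[0, 0, 0], [0, 0, 0], [0, 0, 0], [0, 0, 0], [0, 0, 0]], linear=[[0, 0, -0.03], [0, 0, -0.036], [0, 0, -0.036], [0, 0, -0.036], [0, 0, -0.03]], grip=[0, 0, 0, 0, 0])

```text
clock: 8.98
position: [580.7, -119.6, 271.9]
tool_rot: [0.707, 0.707, 0.0, -0.0]
contact_force: [1.3, 0.1, -0.2]
grip_width: 0.2
grip_force: 0.0
```

```bash
python3 look.py 4; python3 - <<'E'
from h import *
for n in ['scene','side']:
    c=manip.camera(n)
    for t in ['lens_center','post_top']:
        for l in manip.landmark_of(n,t)[:2]: print(n,t,round(l['p'],2),np.round(l['xy']),toz(c,l['xy'],150)[0].round(0))
    v,u=np.mgrid[0:384,0:512]; px=np.c_[u.ravel(),v.ravel()]
    P=dep(c,px); ok=c['depth'].ravel()>0
    m=ok&(P[:,2]>136)&(P[:,2]<172)&(P[:,1]>20)&(P[:,1]<260)&(P[:,0]>420)&(P[:,0]<640)
    Q=P[m]; p=np.array([586,212.])
    d=Q[:,:2]-p; r=np.hypot(*d.T); a=np.arctan2(-d[:,0],-d[:,1])
    for lo,hi in [(0,18),(25,50),(50,90),(90,190)]:
        k=(r>lo)&(r<hi); print(lo,k.sum(),Q[k].mean(0).round(1) if k.sum() else '',np.median(a[k]).round(3) if k.sum() else '')
E
```

```text
8.9833 [ 580.7 -119.6  271.9] [ 1.3  0.1 -0.2]
scene green 154 [583.4  73.5  56.2] [561.  53.  53.] [602.  94.  59.]
scene blue 58 [595.  104.1  48.4] [560.  95.  45.] [613. 109.  51.]
scene yellow 178 [582.8 -16.9  55.9] [559. -36.  52.] [601.   2.  59.]
scene red 192 [580.4 -61.3  56. ] [558. -81.  51.] [600. -42.  59.]
side yellow 75 [577.5 -17.   55.1] [558. -36.  52.] [599.   1.  57.]
side red 102 [577.3 -66.4  55. ] [557. -84.  49.] [600. -45.  57.]
wrist yellow 2632 [578.3 -14.3  55.1] [558. -35.  53.] [599.   6.  57.]
wrist red 2279 [577.8 -58.3  55. ] [557. -79.  53.] [598. -38.  57.]
scene lens_center 0.97 [250. 149.] [479. 116. 150.]
scene lens_center 0.63 [241. 218.] [704. -33. 150.]
scene post_top 0.59 [300. 159.] [589. 215. 150.]
0 131 [589.  207.8 156.3] -0.608
25 79 [562.2 183.2 153.8] 0.662
50 125 [539.4 159.6 153.9] 0.717
90 609 [493.1 109.8 153.8] 0.732
side lens_center 0.84 [215. 168.] [491. 103. 150.]
side post_top 0.7 [232. 150.] [596. 235. 150.]
0 41 [585.8 202.6 156.4] 0.056
25 26 [564.3 181.5 153.6] 0.6
50 37 [542.1 158.9 155.1] 0.678
90 327 [488.8 104.  152.3] 0.729
```

Request:
jog_arm(rot=[[0, 0, 0], [0, 0, 0], [0, 0, 0], [0, 0, 0], [0, 0, 0]], linear=[[0.03, -0.008, 0], [0.03, -0.008, 0], [0.03, -0.008, 0], [0.03, -0.008, 0], [0.03, -0.008, 0]], grip=[0, 0, 0, 0, 0])

```text
clock: 9.85
position: [540.1, 31.2, 268.9]
tool_rot: [0.707, 0.707, -0.001, -0.001]
contact_force: [0.1, 0.8, -0.5]
grip_width: -0.0
grip_force: 0.0
```

Request:
jog_arm(rot=[[0, 0, 0], [0, 0, 0], [0, 0, 0], [0, 0, 0], [0, 0, 0]], linear=[[0.036, -0.008, 0], [0.036, -0.008, 0], [0.036, -0.008, 0], [0.036, -0.008, 0], [0.014, -0.002, 0]], grip=[0, 0, 0, 0, 0])

```text
clock: 10.27
position: [504.6, 193.7, 269.1]
tool_rot: [0.705, 0.71, -0.0, -0.002]
contact_force: [-0.6, 0.7, -0.0]
grip_width: 0.1
grip_force: 0.0
```

Request:
jog_arm(rot=[[0, 0, 0], [0, 0, 0], [0, 0, 0], [0, 0, 0], [0, 0, 0]], linear=[[0, 0, 0], [0, 0, 0], [0, 0, 0], [0, 0, 0], [0, 0, 0]], grip=[0, 0, 0, 0, 0])

```text
clock: 10.68
position: [507.4, 186.3, 269.7]
tool_rot: [0.708, 0.706, -0.0, 0.0]
contact_force: [-0.0, -0.5, -0.7]
grip_width: 0.0
grip_force: 0.0
```

```bash
python3 - <<'E'
from h import *
s=manip.observe(); print(s['position'].round(1),s['contact_force'].round(1))
c=manip.camera('wrist'); save(c,'w5.png')
v,u=np.mgrid[0:384,0:512]; px=np.c_[u.ravel(),v.ravel()]
P=dep(c,px); ok=c['depth'].ravel()>0
for t in ['lens_center','post_top']:
    for l in manip.landmark_of('wrist',t)[:2]: print(t,round(l['p'],2),np.round(l['xy']),toz(c,l['xy'],150)[0].round(0))
for x,y in [(540,159),(515,133),(562,183)]:
    m=ok&(np.hypot(P[:,0]-x,P[:,1]-y)<25)&(P[:,2]>150)&(P[:,2]<168); print(m.sum(),P[m].mean(0).round(1))
E
```

```text
[507.4 186.3 269.7] [-0.  -0.5 -0.7]
post_top 0.92 [383. 174.] [586. 214. 150.]
1224 [539.8 168.3 159.5]
30 [529.9 151.3 161.1]
1835 [558.  187.7 159.4]
```

View pics/w5.png

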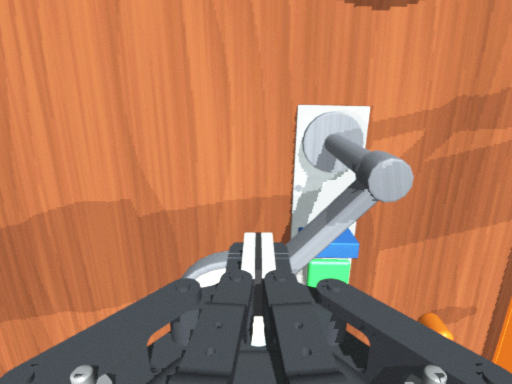

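The wrist view shows the post top at (390,180), the bar running from it down-left to the fingers, and the fingers on the outer (robot) side of it with about 12 mm clearance. Descending, then pushing along the arc.

Request:
jog_arm(rot=[[0, 0, 0], [0, 0, 0], [0, 0, 0], [0, 0, 0], [0, 0, 0]], linear=[[0, 0, 0.017], [0, 0, 0.02], [0, 0, 0.02], [0, 0, 0.012], [0, 0, 0]], grip=[0, 0, 0, 0, 0])

```text
clock: 11.25
position: [505.7, 187.1, 198.4]
tool_rot: [0.707, 0.707, -0.002, -0.001]
contact_force: [-0.9, -0.2, -0.4]
grip_width: 0.1
grip_force: 0.0
```

Request:
jog_arm(rot=[[0, 0, 0], [0, 0, 0], [0, 0, 0], [0, 0, 0], [0, 0, 0]], linear=[[-0.002, 0.002, 0], [-0.002, 0.002, 0], [-0.002, 0.002, 0], [-0.002, 0.002, 0], [-0.002, 0.002, 0]], grip=[0, 0, 0, 0, 0])

```text
clock: 11.67
position: [517.7, 177.8, 201.7]
tool_rot: [0.707, 0.707, 0.001, 0.0]
contact_force: [-0.1, -1.2, 0.0]
grip_width: 0.2
grip_force: 0.0
```

Request:
jog_arm(rot=[[0, 0, 0], [0, 0, 0], [0, 0, 0], [0, 0, 0], [0, 0, 0]], linear=[[-0.003, 0.0025, 0], [-0.003, 0.0025, 0], [-0.003, 0.0025, 0], [-0.003, 0.0025, 0], [-0.003, 0.0025, 0]], grip=[0, 0, 0, 0, 0])

```text
clock: 12.08
position: [529.7, 162.8, 200.9]
tool_rot: [0.707, 0.707, 0.0, -0.0]
contact_force: [-0.7, 1.7, -0.5]
grip_width: 0.4
grip_force: 0.5
```

Contact has begun. Continuing the arc.

Request:
jog_arm(rot=[[0, 0, 0], [0, 0, 0], [0, 0, 0], [0, 0, 0], [0, 0, 0]], linear=[[-0.003, 0.003, 0], [-0.003, 0.003, 0], [-0.003, 0.003, 0], [-0.002, 0.003, 0], [-0.002, 0.003, 0]], grip=[0, 0, 0, 0, 0])

```text
clock: 12.5
position: [544.8, 149.6, 200.8]
tool_rot: [0.707, 0.707, -0.0, -0.0]
contact_force: [-1.6, -1.0, 0.1]
grip_width: 0.3
grip_force: 0.5
```

Request:
jog_arm(rot=[[0, 0, 0], [0, 0, 0], [0, 0, 0], [0, 0, 0], [0, 0, 0]], linear=[[-0.002, 0.003, 0], [-0.002, 0.003, 0], [-0.001, 0.002, 0], [0, 0.002, 0], [0, 0.002, 0]], grip=[0, 0, 0, 0, 0])

```text
clock: 12.92
position: [556.6, 144.5, 200.7]
tool_rot: [0.707, 0.707, -0.0, 0.0]
contact_force: [-1.0, -1.0, 0.2]
grip_width: -0.1
grip_force: 0.5
```

```bash
cat > mag.py <<'E'
from h import *
s=manip.observe(); print(s['position'].round(1),s['contact_force'].round(1))
for n in ['scene','side']:
    c=manip.camera(n); save(c,n+'m.png')
    v,u=np.mgrid[0:384,0:512]; px=np.c_[u.ravel(),v.ravel()]
    P=dep(c,px); ok=c['depth'].ravel()>0
    m=ok&(P[:,2]>138)&(P[:,2]<165)&(P[:,1]>0)&(P[:,1]<112)&(P[:,0]>420)&(P[:,0]<680)
    Q=P[m]; print(n,m.sum(),Q.min(0).round(),Q.max(0).round(),Q.mean(0).round())
    for l in manip.landmark_of(n,'lens_center')[:2]: print(round(l['p'],2),np.round(l['xy']),toz(c,l['xy'],150)[0].round(0))
E
python3 mag.py
```

```text
[556.6 144.5 200.7] [-1.  -1.   0.2]
scene 672 [524.  28. 142.] [613. 112. 161.] [571.  71. 153.]
0.81 [254. 170.] [567.  79. 150.]
side 311 [525.  24. 141.] [613. 112. 161.] [567.  65. 152.]
0.55 [240. 169.] [573.  66. 150.]
```

Request:
jog_arm(rot=[[0, 0, 0], [0, 0, 0], [0, 0, 0], [0, 0, 0], [0, 0, 0]], linear=[[0, 0.001, 0], [0, 0.001, 0], [0, 0.001, 0], [0, 0.001, 0], [0, 0.001, 0]], grip=[0, 0, 0, 0, 0])

```text
clock: 13.53
position: [561.5, 144.9, 200.8]
tool_rot: [0.707, 0.707, -0.0, -0.0]
contact_force: [-1.2, -1.0, -0.0]
grip_width: -0.5
grip_force: 0.5
```

Request:
jog_arm(rot=[[0, 0, 0], [0, 0, 0], [0, 0, 0], [0, 0, 0], [0, 0, 0]], linear=[[0, 0.0005, 0], [0, 0.0005, 0], [0, 0.0005, 0], [0, 0.0005, 0], [0, 0.0005, 0]], grip=[0, 0, 0, 0, 0])

```text
clock: 13.95
position: [564.0, 144.9, 200.9]
tool_rot: [0.707, 0.707, -0.0, -0.0]
contact_force: [-1.1, -0.1, -0.1]
grip_width: -0.1
grip_force: 0.4
```

Request:
jog_arm(rot=[[0, 0, 0], [0, 0, 0], [0, 0, 0], [0, 0, 0], [0, 0, 0]], linear=[[0, 0.0005, 0], [0, 0.0005, 0], [0, 0.0005, 0], [0, 0.0005, 0], [0, 0.0005, 0]], grip=[0, 0, 0, 0, 0])

```text
clock: 14.37
position: [564.8, 145.0, 200.8]
tool_rot: [0.707, 0.707, -0.002, -0.001]
contact_force: [-9.6, -2.2, 5.9]
grip_width: 0.4
grip_force: 4.7
```

The stop is reached: 9.6 N with the arm halted at x=564.8. Backing away and checking.

Request:
jog_arm(rot=[[0, 0, 0], [0, 0, 0], [0, 0, 0], [0, 0, 0], [0, 0, 0]], linear=[[0, -0.001, 0], [0, -0.002, 0], [0, -0.006, 0], [0, -0.016, 0], [0, -0.025, 0]], grip=[0, 0, 0, 0, 0])

```text
clock: 14.78
position: [517.8, 145.0, 201.1]
tool_rot: [0.708, 0.707, 0.001, 0.001]
contact_force: [-0.2, 0.1, 0.5]
grip_width: 0.0
grip_force: 0.0
```

Request:
jog_arm(rot=[[0, 0, 0], [0, 0, 0], [0, 0, 0], [0, 0, 0], [0, 0, 0]], linear=[[0.01, -0.01, -0.02], [0.01, -0.01, -0.03], [0.01, 0, -0.03], [0.01, 0, -0.02], [0, 0, 0]], grip=[0, 0, 0, 0, 0])

```text
clock: 15.2
position: [498.1, 188.3, 306.0]
tool_rot: [0.706, 0.708, 0.005, 0.002]
contact_force: [0.9, 1.1, -0.1]
grip_width: 0.3
grip_force: 0.0
```

```bash
python3 mag.py; python3 look.py 6; python3 -c "
import cv2;a=cv2.imread('pics/scene6.png')[140:300,130:330];b=cv2.imread('pics/side6.png')[140:300,170:330]
cv2.imwrite('pics/c6.png',cv2.hconcat([cv2.resize(a,(440,352),interpolation=2),cv2.resize(b,(352,352),interpolation=2)]))"
```

```text
[498.1 188.3 306. ] [ 0.9  1.1 -0.1]
scene 700 [538.  27. 143.] [628. 112. 161.] [586.  70. 153.]
0.95 [253. 172.] [573.  75. 150.]
side 315 [538.  22. 140.] [628. 112. 160.] [581.  64. 152.]
0.73 [244. 170.] [582.  54. 150.]
15.4 [496.  184.3 299.8] [ 0.1 -1.1 -0.7]
scene green 155 [583.8  73.3  56.3] [562.  54.  52.] [602.  94.  59.]
scene blue 60 [593.2 104.4  48. ] [558.  95.  45.] [613. 111.  51.]
scene yellow 174 [581.8 -16.9  56.1] [559. -36.  52.] [601.   3.  59.]
scene red 192 [580.4 -61.6  55.8] [557. -81.  52.] [600. -42.  59.]
side yellow 67 [578.6 -17.5  55.3] [558. -35.  52.] [599.  -0.  58.]
side red 100 [577.3 -68.3  55.2] [557. -85.  50.] [598. -45.  58.]
wrist green 1149 [578.4  76.2  55. ] [559.  56.  50.] [600.  95.  56.]
wrist blue 746 [580.8 105.6  47. ] [553.  97.  44.] [609. 114.  49.]
```

View pics/c6.png

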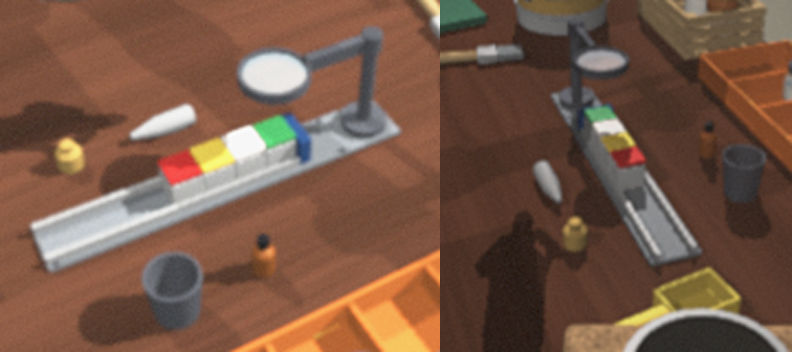

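In both crops the four lids touch, green at (275,132) is against the blue stop at (300,140), the lens at (275,75) is in line with the rail, and the bystanders are where they were.

```bash
python3 -c "
from rig import manip; print(manip.hand_in())"
```

```text
the job is handed in; nothing more can be done
None
```

I pushed the train home against the blue stop with no gaps showing, then swung the magnifier arm to its stop over the green tin, and handed the job in at about 15 s with the robot clear of everything; the verdict was not returned.

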